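# Register culture flasks on the light pad and bring the camera over them

### The job

Set up the colony count: swing the camera bar right out to the left, to its parked side, so that neither bar nor camera is near the light pad, then lay every flask that waits on the bench into its own bay of the black frame on the light pad, flat, cap towards the robot, and push each one fully home so that its bottom end is flush with the rear fence and its side flush with the bay's side stop. With all of them home, swing the camera back so that the lens is over the middle of the light pad, and leave it there. Move the camera by its bar, never by the camera itself, and leave the bottle, tip box and phone where they are.

Things in the scene. Friction and masses are not known exactly. Their poses are not given: they have to be found in the camera images.
- stand: camera stand, fixed: dark grey base plate, 12 mm thick, x from -150 to +110, y from -170 to +330 mm of its origin (at bench height under bay_middle), with a white light pad 126 x 300 mm, a black frame of fence and stops round three bays, and a steel column (29 mm thick, top 297 mm high) at x = 70, y = 270 mm. Its place and yaw (within 0.12 rad) vary
- bay_left (a point): spot on the pad in the left bay where a flask's origin lies when home; z = 12 mm. +x: rear fence, face 33 mm from here; +y: side stop, face 26 mm from here, reaching from the fence 39 mm towards the robot. Both rise 14 mm over the pad; fence 10 mm thick, stop 8 mm. Bays are 95 mm apart; 35 mm are free from a home flask's -y side to the next bay's stop. Nothing stands on the robot's side
- bay_middle (a point): spot on the pad in the middle bay where a flask's origin lies when home; z = 12 mm. +x: rear fence, face 33 mm from here; +y: side stop, face 26 mm from here, reaching from the fence 39 mm towards the robot. Both rise 14 mm over the pad; fence 10 mm thick, stop 8 mm. Bays are 95 mm apart; 35 mm are free from a home flask's -y side to the next bay's stop. Nothing stands on the robot's side
- bay_right (a point): spot on the pad in the right bay where a flask's origin lies when home; z = 12 mm. +x: rear fence, face 33 mm from here; +y: side stop, face 26 mm from here, reaching from the fence 39 mm towards the robot. Both rise 14 mm over the pad; fence 10 mm thick, stop 8 mm. Bays are 95 mm apart; 35 mm are free from a home flask's -y side to the next bay's stop. Nothing stands on the robot's side
- pad_mid (a point): middle of the white light pad, on its top, 12 mm above the bench; axes as the stand's
- swing_bar (a joint): swing of the aluminium camera bar about the column, rad, range -0.2 to 2.0. 0: parked at the left, clear of the pad; growing values swing it counter-clockwise seen from above; at 1.571 the lens is exactly over pad_mid. Stiff hinge: about 0.5 N m turns it at any angle, it stays where it is left, and no stop marks either place
- bar_hinge (a point): point on the column's axis at the bar's mid-height, 268 mm above the bench; its x points along the bar from the column to the camera
- bar_grip (a point): middle of the free stretch of the bar, 170 mm from the column's axis, at the bar's mid-height. The bar is 22 mm wide and 25 mm deep (top 280 mm above the bench), bare from 35 to 245 mm from the column's axis; x points outward along the bar. Pinch it across from above, or push it sideways
- camera: black camera hanging below the bar, 64 mm along the bar x 72 mm across; it turns with the bar. Origin: on the camera's axis, 284 mm from the column's axis, at the bar's underside (255 mm above the bench). Its box hangs 53 mm down, the lens 80 mm
- lens (a point): front of the camera's lens, 46 mm in diameter, looking down, 175 mm above the bench, 284 mm from the column's axis
- flask_blue: clear flask lying flat, blue cap, about 60 g, or absent (None). Body 66 (x) x 52 (y) x 24 mm high, then at its -x end a shoulder 16 mm long, 32 wide and a blue cap 23 mm thick, 22 long. Origin: centre of the underside of the 66 x 52 body; x points from the cap (face at x = -71 mm) to the flat bottom end (x = +33 mm), z up. Starts on the bench at the robot's right, yaw within 0.5 rad
- flask_red: clear flask lying flat, red cap, about 60 g, or absent (None). Body 66 (x) x 52 (y) x 24 mm high, then at its -x end a shoulder 16 mm long, 32 wide and a red cap 23 mm thick, 22 long. Origin: centre of the underside of the 66 x 52 body; x points from the cap (face at x = -71 mm) to the flat bottom end (x = +33 mm), z up. Starts on the bench at the robot's right, yaw within 0.5 rad
- flask_orange: clear flask lying flat, orange cap, about 60 g, or absent (None). Body 66 (x) x 52 (y) x 24 mm high, then at its -x end a shoulder 16 mm long, 32 wide and a orange cap 23 mm thick, 22 long. Origin: centre of the underside of the 66 x 52 body; x points from the cap (face at x = -71 mm) to the flat bottom end (x = +33 mm), z up. Starts on the bench at the robot's right, yaw within 0.5 rad
- flask_green: clear flask lying flat, green cap, about 60 g, or absent (None). Body 66 (x) x 52 (y) x 24 mm high, then at its -x end a shoulder 16 mm long, 32 wide and a green cap 23 mm thick, 22 long. Origin: centre of the underside of the 66 x 52 body; x points from the cap (face at x = -71 mm) to the flat bottom end (x = +33 mm), z up. Starts on the bench at the robot's right, yaw within 0.5 rad
- stain_bottle: bystander: amber bottle 64 mm in diameter, 140 mm tall, beyond the waiting flasks; origin at the centre of its underside
- tip_box: bystander: blue box of pipette tips with a clear lid, 85 (x) x 122 (y) x 68 mm, beyond the stand; origin at the centre of its underside
- phone: bystander: black phone lying flat, 150 x 73 x 9 mm, left of the robot, near; origin at the centre of its underside
Things that resemble listed ones, but are neither listed nor needed, are in the scene too. What is shaped like the flask_orange but turquoise is not meant.

How it is judged:
By the outcome, as a careful person would: the job done as asked, in the order asked, and still so for the second after the job is handed in, with the robot touching nothing.
Of flask_blue, flask_red, flask_orange, flask_green only 2 to 3 are there at a start; the rules pass over those that are not, and their reading is None.
At some moment in a run one of flask_blue, flask_red, flask_orange, flask_green may be knocked a few centimetres aside while the robot is not near it.
Once in a run the grip may slacken for a moment while it holds something.
It also fails if it takes over 210 s, if anything falls off the work surface, if the arm or the gripper's body presses on something with over 40 N, if the wrist force passes 120 N, or if a joint passes its speed limit or range.

### The arm

A 7-joint arm with a two-finger parallel gripper is mounted at the origin on the work surface. World frame = base frame: x ahead of the robot, y to its left, z up, the work surface at z = 0. Lengths are in m, angles in rad, forces in N, time in s.
With the tool pointing down it reaches from about 0.4 to 0.85 m from the base axis. Payload 4.5 kg.
Tool frame: the origin (TCP) lies midway between the tips of the shut fingers; the grasp point (between the pads) lies behind it (ctrl.hold_point_z is the z of the grasp point in the tool frame, in m); z points along the fingers, y is the direction in which the jaws open and shut (so a half turn about z gives the same grasp; the last joint's range is limited). The gripper opens to 85 mm and grips with 20 to 120 N. Pads are 22 mm wide; open, the fingers measure 114 mm over their backs; the gripper's body (76 mm by 85 mm) begins 54 mm behind the grasp point. The pads swing forward as they close: fully open they stand 13 mm farther back than shut.
Start: joints at [1.219, 0.689, -0.195, 1.565, 0.157, 0.902, -0.215], TCP at [0.235, -0.579, 0.198] pointing down, gripper open.
Joint ranges: [-3.01, 3.01], [-0.46, 2.08], [-1.47, 1.51], [0.13, 2.56], [-1, 4.14], [0.04, 2.09], [-2.66, 2.66]. Speed limits (rad/s): [2.57, 2.57, 3.14, 3.14, 3.14, 3.14, 3.14].

### API

Orientations are given as [roll, pitch, yaw] about the fixed x, y, z axes, in that order (R = Rz(yaw) Ry(pitch) Rx(roll)).
In Python, from cell import ctrl, jaws, ik, imaging, order, finder gives the robot as it stands. The module is installed in compiled form; this text tells all that it offers. Calls block until the motion is done:
- ctrl.movep(position, orientation): joint-space move of the TCP to a pose.
- ctrl.line_to(position, max_speed=0.15, rot=None): straight line of the TCP; rot=None keeps the orientation; max_speed is the mean speed in m/s.
- ctrl.move_joints(angles): joint-space move.
- jaws.gripper_to(opening): finger opening in m; the grip force is fixed at half the most; returns when the fingers have stopped.
- ctrl.dwell(seconds).
- ik(position, orientation): joint angles nearest the present ones, or None.
- imaging.get_image(name): name is "scene" or "side" or "wrist"; returns (picture, depth): 384x512x3 uint8, blue, green, red; 384x512 float32, m along the optical axis (not along the pixel's ray), 0 where there is no reading.
- imaging.get_calibration(name): a dict with "fx", "fy", "cx", "cy" (pixels), "T" (4x4, takes a point from camera to world coordinates). Camera axes: x right, y up, looking along -z (the intrinsics and any distortion apply to the point x, -y, -z); pixel columns grow to the right and rows downward; lengths in m; the calibration is good to about 2 mm. A picture is of the moment at which its call begins: read the wrist's pose just before it. get_calibration takes no time and is no camera call; for the wrist camera it gives the pose at the moment of the call.
A pose or a line that the arm cannot do raises ctrl.Unreachable and nothing moves.
- order.close_job(): hands the job in, once; it reports no verdict.
Trained networks look in the newest picture that a camera, given by its name, has taken for a name from the list of things; names that differ only in an ending like _2 or _b are one class to them, and where a whole thing is asked for, a point or a joint stands for the part that bears it (a point fixed in the world has none). Each returns a list of dicts, best first, with "conf" (0 to 1); they miss things now and then, are a little off and sometimes report something else, mostly with a low value. They report only what shows in the picture. A call takes as long as a camera call. They do not tell look-alikes from the thing itself.
- finder.look_for(camera, label): "box" ([left, top, right, bottom] in pixels, round what is visible of it).
Readings, each from a call of its own:
- ctrl.current_time_s(): time.
- ctrl.current_joints(): joint angles.
- ctrl.current_qvel(): joint speeds.
- ctrl.current_joint_efforts(): joint torques, N m.
- ctrl.current_position(): TCP position.
- ctrl.current_eef_rot(): TCP orientation.
- ctrl.current_contact_force(): force on the tool from outside, world axes, zero at the start.
- ctrl.current_wrist_torque(): the same for the moment, N m.
- ctrl.current_opening(): finger opening in m.
Only numpy, scipy, OpenCV 4.12 (cv2) and the standard library are available. Lean on these libraries where they do the work, as an engineer would, in place of code of your own. Each camera call takes 0.05 s, during which the arm holds its last target. There are 200 camera calls.

## Working session

There is one attempt and no reset: what is moved stays moved. The work goes in short steps, each a Python script; the robot and the scene stay as the last script left them, time stands still between calls to the robot, and variables do not carry over. Pictures are saved under pics/ and viewed, about 12 in all and at most 16, crops included, and the job is handed in when it is done.

```bash
mkdir -p pics; ls
cat > h.py <<'E'
import numpy as np, cv2
from cell import ctrl, jaws, ik, imaging, order, finder
def shot(name, fn=None):
    cal=imaging.get_calibration(name); im,d=imaging.get_image(name)
    if fn: cv2.imwrite('pics/'+fn,im)
    return im,d,cal
def cloud(d,cal):
    v,u=np.mgrid[0:d.shape[0],0:d.shape[1]]
    p=np.stack([(u-cal['cx'])/cal['fx']*d,-(v-cal['cy'])/cal['fy']*d,-d],-1)
    T=np.array(cal['T']); w=p@T[:3,:3].T+T[:3,3]; w[d<=0]=np.nan
    return w
E
python3 - <<'E'
from h import *
print(ctrl.current_time_s(),ctrl.current_position(),ctrl.current_eef_rot(),ctrl.hold_point_z)
ims=[]
for n in ('scene','side'):
    im,d,c=shot(n,n+'0.png'); np.savez(n+'0.npz',im=im,d=d,T=c['T']); print(n,{k:np.round(v,3).tolist() for k,v in c.items()})
    for l in ('flask_blue','flask_red','flask_orange','flask_green','swing_bar','camera','stand'):
        r=finder.look_for(n,l)
        print(l,[(np.round(x['box']).tolist(),round(x['conf'],2)) for x in r[:4]])
E
```

```text
pics
0.0 [ 0.23482832 -0.57840905  0.19694011] [-3.13967875e+00  1.34776987e-04  3.85825116e-01] -0.0187
scene {'fx': 410.843, 'fy': 410.843, 'cx': 249.512, 'cy': 196.641, 'T': [[-0.817, -0.48, 0.319, 0.928], [0.577, -0.686, 0.444, 0.564], [0.006, 0.547, 0.837, 1.236], [0.0, 0.0, 0.0, 1.0]]}
flask_blue [([188.0, 173.0, 213.0, 186.0], 0.59), ([181.0, 166.0, 329.0, 337.0], 0.16)]
flask_red [([201.0, 133.0, 228.0, 145.0], 0.54), ([155.0, 225.0, 195.0, 276.0], 0.47)]
flask_orange [([189.0, 171.0, 213.0, 187.0], 0.67), ([264.0, 165.0, 293.0, 186.0], 0.64)]
flask_green [([170.0, 146.0, 196.0, 164.0], 0.55), ([236.0, 178.0, 262.0, 210.0], 0.48)]
swing_bar [([234.0, 166.0, 271.0, 290.0], 0.74)]
camera [([236.0, 180.0, 260.0, 213.0], 0.7)]
stand [([179.0, 167.0, 327.0, 336.0], 0.75)]
side {'fx': 352.803, 'fy': 352.803, 'cx': 256.822, 'cy': 184.982, 'T': [[0.993, 0.101, -0.068, 0.47], [-0.121, 0.746, -0.655, -0.617], [-0.016, 0.658, 0.753, 0.86], [0.0, 0.0, 0.0, 1.0]]}
flask_blue [([164.0, 144.0, 204.0, 174.0], 0.59)]
flask_red [([194.0, 352.0, 248.0, 384.0], 0.96)]
flask_orange [([174.0, 235.0, 201.0, 274.0], 0.85), ([258.0, 283.0, 303.0, 315.0], 0.68), ([237.0, 136.0, 277.0, 181.0], 0.37)]
flask_green [([259.0, 344.0, 308.0, 372.0], 0.78)]
swing_bar [([236.0, 83.0, 315.0, 178.0], 0.93), ([242.0, 138.0, 278.0, 180.0], 0.18)]
camera [([241.0, 137.0, 274.0, 178.0], 0.85)]
stand [([228.0, 78.0, 318.0, 268.0], 0.88)]
```

```bash
python3 -c "
import cv2,numpy as np
a=cv2.imread('pics/scene0.png');b=cv2.imread('pics/side0.png')
cv2.imwrite('pics/both0.png',cv2.resize(np.hstack([a,b]),(800,300)))"
```

```text
(no output)
```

View pics/scene0.png

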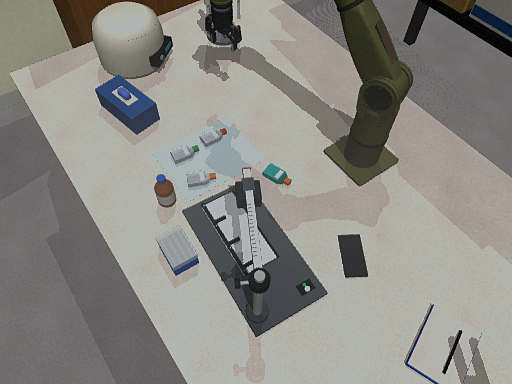

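View pics/side0.png

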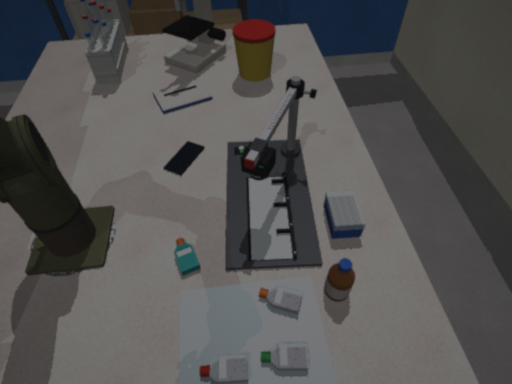

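Both views show three waiting flasks (orange, green and red caps; side view about (285,299), (290,356), (228,370)) and a turquoise decoy at (186,258). There is no blue flask. The bar currently hangs over the stand.

```bash
cat > m.py <<'E'
from h import *
out={}
for n in ('scene','side'):
    im,d,c=shot(n); w=cloud(d,c); hsv=cv2.cvtColor(im,cv2.COLOR_BGR2HSV)
    z=w[...,2]; x,y=w[...,0],w[...,1]
    # plate dark
    m=(z>0.004)&(z<0.020)&(hsv[...,2]<110)&(hsv[...,1]<90)&(x>0.25)&(x<0.95)&(y>-.45)&(y<.6)
    k,lab,st,_=cv2.connectedComponentsWithStats(m.astype(np.uint8))
    i=1+np.argmax(st[1:,4]); P=w[lab==i]
    r=cv2.minAreaRect((P[:,:2]*1000).astype(np.float32)); print(n,'plate',st[i].tolist(),np.median(P[:,2]),r)
    print(np.round(cv2.boxPoints(r)).tolist())
    # pad white
    m=(z>0.006)&(z<0.018)&(hsv[...,2]>170)&(hsv[...,1]<40)&(x>0.3)&(x<0.9)&(y>-.4)&(y<.5)
    k,lab,st,_=cv2.connectedComponentsWithStats(m.astype(np.uint8))
    m2=np.isin(lab,[j for j in range(1,k) if st[j,4]>60]); P=w[m2]
    if len(P): r=cv2.minAreaRect((P[:,:2]*1000).astype(np.float32)); print('pad',len(P),r,np.round(cv2.boxPoints(r)).tolist())
    m=(z>0.274)&(z<0.288)&(x>0.2)&(x<1)&(y>-.3)&(y<.6)
    P=w[m]; 
    if len(P)>20:
        l=cv2.fitLine((P[:,:2]*1000).astype(np.float32),cv2.DIST_HUBER,0,.01,.01).ravel(); t=(P[:,:2]*1000-l[2:])@l[:2]
        print('bar',len(P),l,'ends',l[2:]+t.min()*l[:2],l[2:]+t.max()*l[:2])
    m=(z>0.286)&(z<0.32)&(x>0.2)&(x<1)&(y>-.3)&(y<.6); print('coltop',m.sum(),np.median(w[m],0))
    # flasks
    m=(z>0.012)&(z<0.035)&(x>0.2)&(x<.8)&(y>-.75)&(y<-.1)
    k,lab,st,_=cv2.connectedComponentsWithStats(m.astype(np.uint8))
    for j in range(1,k):
        if st[j,4]>60:
            P=w[lab==j]; H=hsv[lab==j]; print('blob',st[j].tolist(),'ctr',np.round(np.nanmean(P,0),3),'top',round(np.percentile(P[:,2],95),3), cv2.minAreaRect((P[:,:2]*1000).astype(np.float32)))
    for nm,(a,b) in dict(red=(-5,5),orange=(6,16),green=(45,75),turq=(82,95),blue=(100,125)).items():
        h=hsv[...,0].astype(int); h=np.where(h>170,h-180,h)
        m=(h>=a)&(h<=b)&(hsv[...,1]>130)&(z>0.008)&(z<.04)&(x>.2)&(x<.8)&(y>-.75)&(y<.0)
        k,lab,st,_=cv2.connectedComponentsWithStats(m.astype(np.uint8))
        for j in range(1,k):
            if st[j,4]>12: print(nm,st[j,4],np.round(np.nanmean(w[lab==j],0),3))
E
python3 m.py
```

```text
scene plate [182, 186, 145, 150, 6524] 0.012416199138704953 ((577.090576171875, 82.74665832519531), (501.8295593261719, 260.7352600097656), 85.52701568603516)
[[428.0, -157.0], [687.0, -178.0], [727.0, 323.0], [467.0, 343.0]]
pad 1172 ((566.0803833007812, 2.58453369140625), (299.4784240722656, 105.92889404296875), 86.89492797851562) [[505.0, -144.0], [611.0, -150.0], [627.0, 149.0], [521.0, 155.0]]
bar 1159 [4.9590006e-01 8.6837959e-01 6.0729553e+02 1.3395631e+02] ends [512.17701328 -32.60744873] [695.29006397 288.04513377]
coltop 128 [0.68145725 0.26665068 0.29709452]
blob [110, 109, 49, 23, 170] ctr [ 0.625 -0.629  0.024] top 0.033 ((644.0748901367188, -645.1771240234375), (98.68754577636719, 200.5620574951172), 48.390472412109375)
blob [199, 128, 28, 18, 267] ctr [ 0.42  -0.397  0.023] top 0.027 ((410.96990966796875, -396.98846435546875), (57.988399505615234, 104.26227569580078), 85.4637680053711)
blob [170, 145, 29, 17, 289] ctr [ 0.554 -0.389  0.023] top 0.028 ((546.2412109375, -390.3167724609375), (56.62783432006836, 103.99825286865234), 85.20584869384766)
blob [263, 163, 21, 1
[... 1897 characters left out ...]
92] ctr [ 0.562 -0.262  0.025] top 0.028 ((556.3873901367188, -256.1478271484375), (54.585227966308594, 103.87171173095703), 67.58846282958984)
blob [261, 343, 48, 27, 1046] ctr [ 0.551 -0.396  0.025] top 0.028 ((545.1154174804688, -393.3895263671875), (51.9540901184082, 102.57200622558594), 82.3572998046875)
blob [199, 353, 49, 30, 1114] ctr [ 0.416 -0.404  0.025] top 0.028 ((408.86474609375, -401.9398193359375), (52.713661193847656, 104.22981262207031), 86.4802017211914)
red 83 [ 0.369 -0.403  0.024]
orange 34 [ 0.309 -0.066  0.025]
orange 57 [ 0.519 -0.244  0.023]
green 67 [ 0.504 -0.392  0.024]
turq 45 [ 0.315 -0.085  0.026]
turq 304 [ 0.331 -0.136  0.025]
blue 202 [ 0.757 -0.088  0.026]
```

```bash
cat >> h.py <<'E'
from math import *
YAW=-0.081; O=np.array([.590,.0025]); 
def S(x,y):  # stand mm -> world xy
    c,s=cos(YAW),sin(YAW); return O+np.array([c*x-s*y,s*x+c*y])/1000
COL=np.array([.681,.2668])
def down(yaw): return [pi,0,yaw]
def grip_pose(th,r=.170,z=.251):  # th world bar direction
    return [COL[0]+r*cos(th),COL[1]+r*sin(th),z]
def force(): return np.array(ctrl.current_contact_force())
def bar_angle():
    im,d,c=shot('scene'); w=cloud(d,c); z=w[...,2]
    m=(z>.274)&(z<.287)&(abs(w[...,0]-COL[0])<.3)&(np.hypot(w[...,0]-COL[0],w[...,1]-COL[1])<.33)
    P=w[m][:,:2].astype(np.float32); l=cv2.fitLine(P*1000,cv2.DIST_HUBER,0,.01,.01).ravel()
    v=l[:2]; 
    if np.dot(P.mean(0)-COL,v)<0: v=-v
    return atan2(v[1],v[0]),len(P)
E
python3 - <<'E'
from h import *
th0=bar_angle()[0]; print(th0)
for add in (0,pi,-pi):
    r=[]
    for th in np.linspace(th0,th0-1.45,6):
        q=ik(grip_pose(th),down(th+add)); r.append(None if q is None else np.round(q,2).tolist())
    print(add,*r,sep='\n')
q=ik(grip_pose(th0,z=.36),down(th0+pi)); print(q)
c=imaging.get_calibration('wrist'); print(np.round(c['T'],3),c['fx'])
E
```

```text
-2.0889490002972204
0
[0.32, 0.87, -1.25, 1.52, 0.84, 1.36, 1.61]
[0.28, 0.83, -1.25, 1.62, 0.81, 1.31, 1.23]
[0.22, 0.81, -1.25, 1.66, 0.8, 1.28, 0.84]
[0.07, 0.73, -1.08, 1.66, 0.69, 1.18, 0.57]
[-0.04, 0.75, -1.05, 1.6, 0.69, 1.2, 0.24]
[-0.14, 0.79, -1.0, 1.49, 0.68, 1.24, -0.06]
3.141592653589793
[-0.06, 0.63, -0.38, 1.54, 0.26, 1.02, -1.03]
[-0.14, 0.58, -0.34, 1.64, 0.22, 0.96, -1.36]
[-0.24, 0.55, -0.3, 1.69, 0.19, 0.93, -1.71]
[-0.38, 0.55, -0.21, 1.68, 0.14, 0.93, -2.03]
[-0.52, 0.57, -0.12, 1.62, 0.08, 0.95, -2.34]
[-0.62, 0.62, -0.04, 1.52, 0.03, 1.0, -2.63]
-3.141592653589793
[-0.06, 0.63, -0.38, 1.54, 0.26, 1.02, -1.03]
[-0.14, 0.58, -0.34, 1.64, 0.22, 0.96, -1.36]
[-0.24, 0.55, -0.3, 1.69, 0.19, 0.93, -1.71]
[-0.38, 0.55, -0.21, 1.68, 0.14, 0.93, -2.03]
[-0.52, 0.57, -0.12, 1.62, 0.08, 0.95, -2.34]
[-0.62, 0.62, -0.04, 1.52, 0.03, 1.0, -2.63]
[ 0.00450312  0.55360701 -0.50969889  1.35655035  0.26948358  1.29991151
 -1.03125704]
[[ 0.376  0.894  0.246  0.298]
 [-0.927  0.362  0.1   -0.553]
 [-0.    -0.265  0.964  0.375]
 [ 0.     0.     0.     1.   ]] 266.81869030078997
```

```bash
cat > swing.py <<'E'
from h import *
def swing(th0,th1,add=0.0,n=None):
    ctrl.movep(grip_pose(th0,z=.37),down(th0+add)); 
    jaws.gripper_to(.06)
    ctrl.line_to(grip_pose(th0)); jaws.gripper_to(0.0); print('open',ctrl.current_opening(),'F',force().round(1))
    n=n or max(1,ceil(abs(th1-th0)/.16)); mx=0
    for th in np.linspace(th0,th1,n+1)[1:]:
        ctrl.line_to(grip_pose(th),max_speed=.06,rot=down(th+add)); mx=max(mx,np.linalg.norm(force()))
    print('maxF',mx,'open',ctrl.current_opening(),'t',ctrl.current_time_s())
def let_go():
    jaws.gripper_to(.06); p=ctrl.current_position(); ctrl.line_to([p[0],p[1],.37])
E
python3 - <<'E'
from swing import *
p=ctrl.current_position(); ctrl.line_to([p[0],p[1],.38])
swing(-2.089,-3.54); let_go(); a,n=bar_angle(); print(a-(2*pi if a>0 else 0),n,ctrl.current_time_s())
E
```

```text
open -0.00015289128046842382 F [-0.4 -0.1 -0. ]
maxF 1.8100095052629297 open 0.00035420480462466925 t 12.5917
-2.0890503109445877 1123 14.1833
```

Run:
```python
from h import *
th=-2.089
ctrl.movep(grip_pose(th,z=.37),down(th)); jaws.gripper_to(.06); print(ctrl.current_position(),ctrl.current_eef_rot(),ctrl.current_opening())
ctrl.line_to(grip_pose(th)); print(ctrl.current_position(),ctrl.current_eef_rot(),force(),ctrl.current_opening())
im,d,c=shot('side'); im2,d2,c2=shot('scene')
w=cloud(d,c)
a=cv2.resize(im[40:280,140:400],(390,360)); b=cv2.resize(im2[120:330,160:390],(394,360))
cv2.imwrite('pics/g1.png',np.hstack([a,b]))
```

```text
[0.5966051  0.11978884 0.37006839] [-3.14146483e+00  3.51810224e-05 -2.08805424e+00] 0.059987611003374755
[0.59725844 0.11978093 0.25204563] [-3.14085298e+00  1.75003665e-03 -2.08894791e+00] [ 0.42842438 -0.5609407   0.67911757] 0.05977509367641925
```

View pics/g1.png

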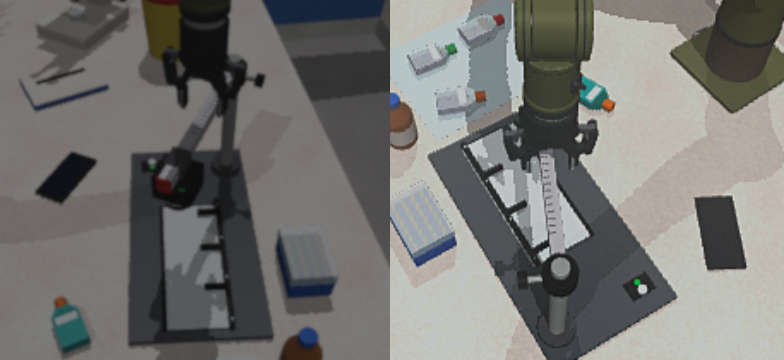

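The gripper straddles the bar in both views, with the bar near (205,105) left and (545,155) right.

Run:
```python
from h import *
jaws.gripper_to(.015); print(ctrl.current_opening(),force(),ctrl.current_position())
ctrl.dwell(.3); print(ctrl.current_opening(),bar_angle(),ctrl.current_time_s())
im,d,c=shot('side'); w=cloud(d,c)
np.save('side_w.npy',w); print(np.nanmedian(w[60:140,200:330,2]))
a=cv2.resize(im[60:200,210:340],(560,600)); cv2.imwrite('pics/g2.png',a)
```

```text
0.01497733306138027 [-0.14682498  0.70865885  0.17105629] [0.59678965 0.11909725 0.25100897]
0.015001434984665616 (-2.1097215785821564, 734) 17.7333
0.003555841500648582
```

View pics/g2.png

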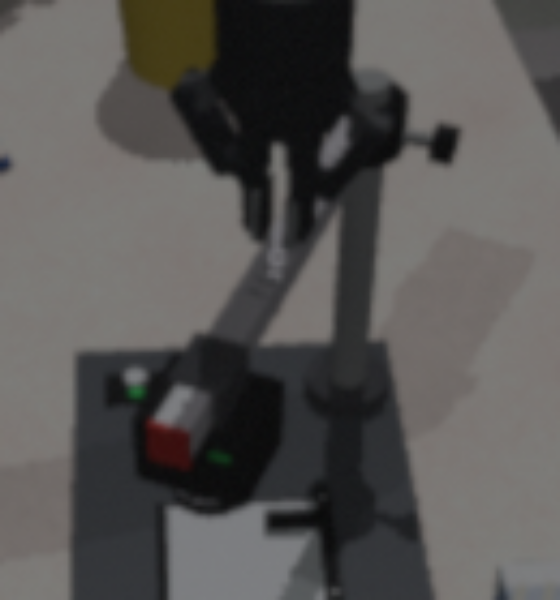

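Run:
```python
import numpy as np
w=np.load('side_w.npy')
for v in range(96,160,4): print(v,[np.round(w[v,u]*1000).tolist() for u in (262,268,274,280)])
```

```text
96 [[566.0, 126.0, 342.0], [579.0, 111.0, 351.0], [677.0, 604.0, 3.0], [605.0, 95.0, 360.0]]
100 [[624.0, 581.0, 5.0], [579.0, 115.0, 336.0], [673.0, 575.0, 5.0], [606.0, 95.0, 348.0]]
104 [[621.0, 557.0, 4.0], [580.0, 116.0, 324.0], [669.0, 551.0, 2.0], [607.0, 100.0, 333.0]]
108 [[617.0, 530.0, 4.0], [579.0, 114.0, 313.0], [665.0, 523.0, 4.0], [608.0, 103.0, 318.0]]
112 [[615.0, 510.0, -0.0], [580.0, 115.0, 300.0], [599.0, 135.0, 283.0], [608.0, 100.0, 308.0]]
116 [[611.0, 480.0, 3.0], [635.0, 482.0, -0.0], [596.0, 119.0, 282.0], [613.0, 125.0, 275.0]]
120 [[609.0, 464.0, -3.0], [578.0, 105.0, 282.0], [594.0, 103.0, 282.0], [614.0, 127.0, 260.0]]
124 [[605.0, 434.0, 2.0], [576.0, 90.0, 281.0], [591.0, 87.0, 282.0], [672.0, 424.0, 2.0]]
128 [[601.0, 408.0, 4.0], [574.0, 73.0, 282.0], [591.0, 84.0, 271.0], [669.0, 402.0, 1.0]]
132 [[556.0, 58.0, 284.0], [571.0, 57.0, 283.0], [642.0, 379.0, 4.0], [665.0, 381.0, -1.0]]
136 [[555.0, 45.0, 282.0], [570.0, 48.0, 278.0], [639.0, 360.0, 1.0], [661.0, 354.0, 4.0]]
140 [[552.0, 28.0, 284.0], [570.0, 48.0, 264.0], [634.0, 324.0, 14.0], [655.0, 322.0, 13.0]]
144 [[550.0, 13.0, 285.0], [609.0, 304.0, 16.0], [630.0, 300.0, 17.0], [652.0, 302.0, 12.0]]
148 [[549.0, -1.0, 285.0], [567.0, 27.0, 256.0], [582.0, 26.0, 256.0], [646.0, 270.0, 23.0]]
152 [[549.0, -1.0, 272.0], [565.0, 14.0, 255.0], [581.0, 15.0, 252.0], [644.0, 257.0, 16.0]]
156 [[548.0, -3.0, 260.0], [563.0, -3.0, 258.0], [581.0, 16.0, 237.0], [642.0, 241.0, 13.0]]
```

The side depth shows the bar top at 282 mm, but the fingertips end near z≈295 mm while TCP reads 251 mm. I'll check the tool length against both the wrist and side cameras.

Run:
```python
from h import *
jaws.gripper_to(.06)
p=ctrl.current_position(); ctrl.line_to([p[0],p[1],.37])
ctrl.movep([.50,-.10,.30],down(-2.089)); jaws.gripper_to(0)
p=np.array(ctrl.current_position()); print(p)
for n in ('side','scene'):
    im,d,c=shot(n); w=cloud(d,c)
    m=(np.hypot(w[...,0]-p[0],w[...,1]-p[1])<.05)&(w[...,2]>.1)&(w[...,2]<.45)
    P=w[m]; i=np.argsort(P[:,2]); print(n,len(P),np.round(P[i[:60:6]]*1000).tolist())
im,d,c=shot('wrist','w1.png'); w=cloud(d,c)
print(np.round(c['T'],3).tolist()); print('bench z pct',np.nanpercentile(w[...,2],[5,20,30,50,70]))
m=(np.hypot(w[...,0]-p[0],w[...,1]-p[1])<.05)&(w[...,2]>.1); P=w[m]; i=np.argsort(P[:,2]); print('wrist',len(P),np.round(P[i[:60:6]]*1000).tolist())
```

```text
[ 0.5000376  -0.09994274  0.30000583]
side 1298 [[504.0, -105.0, 336.0], [499.0, -113.0, 341.0], [505.0, -113.0, 343.0], [497.0, -113.0, 344.0], [489.0, -108.0, 346.0], [499.0, -114.0, 348.0], [508.0, -113.0, 349.0], [499.0, -113.0, 350.0], [484.0, -100.0, 351.0], [508.0, -114.0, 352.0]]
scene 654 [[509.0, -97.0, 338.0], [493.0, -90.0, 342.0], [508.0, -93.0, 345.0], [506.0, -91.0, 349.0], [493.0, -89.0, 352.0], [502.0, -87.0, 355.0], [502.0, -87.0, 359.0], [505.0, -87.0, 361.0], [503.0, -89.0, 362.0], [503.0, -89.0, 366.0]]
[[-0.868, -0.478, -0.133, 0.467], [0.496, -0.837, -0.232, -0.158], [-0.001, -0.267, 0.964, 0.477], [0.0, 0.0, 0.0, 1.0]]
bench z pct [-0.00057481  0.00077835  0.00123651  0.00228095  0.02368181]
wrist 41220 [[492.0, -106.0, 338.0], [494.0, -107.0, 338.0], [497.0, -109.0, 338.0], [497.0, -109.0, 339.0], [493.0, -106.0, 339.0], [492.0, -106.0, 340.0], [493.0, -107.0, 340.0], [497.0, -109.0, 341.0], [495.0, -108.0, 341.0], [495.0, -109.0, 341.0]]
```

View pics/w1.png

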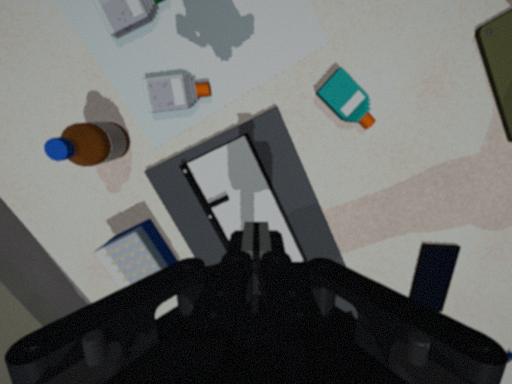

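All three cameras put the shut fingertips about 37 mm above the reported TCP, with xy agreeing. I'll add that offset and go on.

```bash
cat >> h.py <<'E'
DZ=.037  # real tip z = reported + DZ
def to(xy,z,yaw=None,v=.15):   # straight line, real z
    ctrl.line_to([xy[0],xy[1],z-DZ],max_speed=v,rot=None if yaw is None else down(yaw))
def fly(xy,z,yaw): ctrl.movep([xy[0],xy[1],z-DZ],down(yaw))
E
cat > swing.py <<'E'
from h import *
def swing(th0,th1,add=0.0):
    g=lambda t:grip_pose(t)[:2]
    fly(g(th0),.38,th0+add); jaws.gripper_to(.06)
    to(g(th0),.30,v=.1); to(g(th0),.250,v=.04); print('F',force().round(1)); jaws.gripper_to(0.0); print('open',ctrl.current_opening(),'F',force().round(1))
    n=max(1,ceil(abs(th1-th0)/.16)); mx=0
    for th in np.linspace(th0,th1,n+1)[1:]:
        to(g(th),.250,th+add,v=.06); mx=max(mx,np.linalg.norm(force()))
    print('maxF',mx,'open',ctrl.current_opening(),'t',ctrl.current_time_s())
def let_go():
    jaws.gripper_to(.06); p=ctrl.current_position(); ctrl.line_to([p[0],p[1],.36])
E
python3 - <<'E'
from swing import *
p=ctrl.current_position(); to(p[:2],.39)
swing(-2.089,-3.54); let_go(); a,n=bar_angle(); print(a-(2*pi if a>0 else 0),n,ctrl.current_time_s())
E
```

```text
F [-0.4 -0.6 -0.6]
open 0.021382613215873706 F [-0.4 -0.9  2.6]
maxF 8.977254565338518 open 0.021720220229902405 t 31.3667
-3.540828831837717 1350 33.0083
```

```bash
cat >> h.py <<'E'
HUE=dict(red=(-6,5),orange=(6,18),green=(45,78))
def flasks(n='wrist',zlo=.016,zhi=.032,box=(.25,.8,-.6,.3),fn=None):
    """list of (cap, rect-centre xy, yaw cap->bottom, dims)"""
    im,d,c=shot(n,fn); w=cloud(d,c); hsv=cv2.cvtColor(im,cv2.COLOR_BGR2HSV)
    h=hsv[...,0].astype(int); h=np.where(h>170,h-180,h); x,y,z=w[...,0],w[...,1],w[...,2]
    m=(z>zlo)&(z<zhi)&(x>box[0])&(x<box[1])&(y>box[2])&(y<box[3])
    k,lab,st,_=cv2.connectedComponentsWithStats(m.astype(np.uint8)); out=[]
    for j in range(1,k):
        if st[j,4]<150: continue
        s=lab==j
        (cx,cy),(a,b),ang=cv2.minAreaRect((w[s][:,:2]*1000).astype(np.float32))
        L=radians(ang if a>b else ang+90)
        if not(85<max(a,b)<118 and 42<min(a,b)<66): continue
        if (s&(h>=80)&(h<=96)&(hsv[...,1]>90)).sum()>60: continue
        best=max(HUE,key=lambda q:(s&(h>=HUE[q][0])&(h<=HUE[q][1])&(hsv[...,1]>120)).sum())
        ms=s&(h>=HUE[best][0])&(h<=HUE[best][1])&(hsv[...,1]>120)
        if ms.sum()<8: continue
        v=np.array([cx,cy])/1000-w[ms][:,:2].mean(0)
        if v@[cos(L),sin(L)]<0: L+=pi
        out.append((best,np.array([cx,cy])/1000,(L+pi)%(2*pi)-pi,(round(max(a,b)),round(min(a,b))),round(float(np.nanmedian(z[s])),4)))
    return out
def plate(n):
    im,d,c=shot(n); w=cloud(d,c); hsv=cv2.cvtColor(im,cv2.COLOR_BGR2HSV); x,y,z=w[...,0],w[...,1],w[...,2]
    for nm,m in (('plate',(z>.004)&(z<.02)&(hsv[...,2]<110)),('pad',(z>.006)&(z<.018)&(hsv[...,2]>150)&(hsv[...,1]<60))):
        m=m&(x>.35)&(x<.85)&(y>-.25)&(y<.45)
        if nm=='pad': m=m&(np.hypot(x-.57,y)<.25)
        k,lab,st,_=cv2.connectedComponentsWithStats(m.astype(np.uint8))
        if k<2: continue
        P=w[lab==1+np.argmax(st[1:,4])]
        r=cv2.minAreaRect((P[:,:2]*1000).astype(np.float32)); print(n,nm,len(P),np.round(r[0],1),np.round(r[1],1),round(r[2],2),np.round(cv2.boxPoints(r)).tolist())
E
python3 - <<'E'
from h import *
fly(S(-90,0),.42,YAW); 
for n in ('wrist','side','scene'): plate(n)
im,d,c=shot('wrist','pad.png'); np.savez('pad.npz',im=im,w=cloud(d,c))
for n in ('wrist','side','scene'):
    for f in flasks(n): print(n,f)
print(ctrl.current_time_s(), bar_angle())
E
```

```text
wrist plate 22748 [578.2  83.9] [498.9 261.9] 85.45 [[428.0, -154.0], [689.0, -175.0], [728.0, 322.0], [467.0, 343.0]]
wrist pad 7884 [568.5   4.4] [296.8 108.8] 85.41 [[502.0, -139.0], [611.0, -148.0], [635.0, 148.0], [526.0, 157.0]]
side plate 7317 [572.4  93. ] [536.9 276.8] 85.34 [[413.0, -163.0], [689.0, -186.0], [732.0, 349.0], [456.0, 372.0]]
scene plate 6747 [577.1  83.2] [500.9 261. ] 85.4 [[427.0, -156.0], [687.0, -177.0], [727.0, 322.0], [467.0, 343.0]]
scene pad 2124 [565.    2.3] [299.6 108.1] 85.56 [[500.0, -143.0], [607.0, -151.0], [630.0, 147.0], [523.0, 156.0]]
wrist ('orange', array([ 0.55803833, -0.25239038]), -0.4067074421905943, (104, 53), 0.0247)
wrist ('green', array([ 0.54617786, -0.38881827]), -0.13520203064059721, (103, 54), 0.0246)
wrist ('red', array([ 0.41055081, -0.39793478]), -0.05640921399729493, (104, 54), 0.0244)
side ('orange', array([ 0.55656763, -0.25628745]), -0.4153300920099987, (104, 53), 0.0257)
side ('green', array([ 0.54493579, -0.39373257]), -0.12127982340999033, (102, 51), 0.0258)
side ('red', array([ 0.4088916 , -0.40216296]), -0.04768243457926857, (104, 52), 0.0259)
scene ('red', array([ 0.41219131, -0.39842203]), -0.029064275398525297, (104, 56), 0.0233)
scene ('green', array([ 0.54653339, -0.38876163]), -0.18126220064184473, (104, 60), 0.0234)
scene ('orange', array([ 0.55780975, -0.25422752]), -0.37383711012018317, (103, 60), 0.0237)
35.075 (2.7434115590242203, 1393)
```

View pics/pad.png

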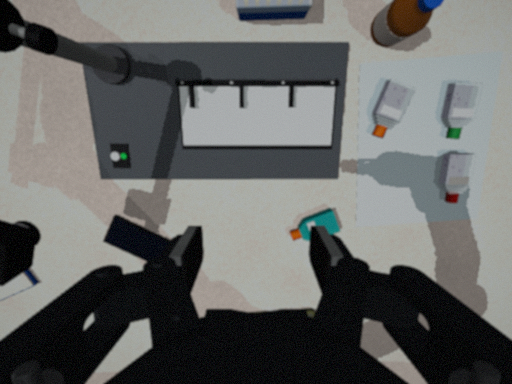

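```bash
sed -i 's/^YAW=.*/YAW=-0.080; O=np.array([.5913,.0024])/' h.py
python3 - <<'E'
from h import *
w=np.load('pad.npz')['w']; P=w[(w[...,2]>.0225)&(w[...,2]<.031)]
c,s=cos(YAW),sin(YAW); q=(P[:,:2]-O)*1000; X=q[:,0]*c+q[:,1]*s; Y=-q[:,0]*s+q[:,1]*c
k=(X>-60)&(X<70)&(abs(Y)<170); X,Y=X[k],Y[k]
print('z',len(X)); f=X>28; print('fence x pct',np.percentile(X[f],[1,5,50,95,99]),'y',Y[f].min(),Y[f].max(), 'slope',np.polyfit(Y[f],X[f],1))
st=X<22; 
for y0 in (125,30,-65):
    k=st&(abs(Y-y0)<20); print(y0,k.sum(),np.percentile(Y[k],[2,50,98]),X[k].min())
E
```

```text
z 1270
fence x pct [28.32636995 33.29825061 37.07883061 42.24726273 42.36229574] y -151.4261842460073 153.54346855987487 slope [-1.16417753e-03  3.75213400e+01]
125 75 [121.98141322 125.53284128 129.68007712] -5.799776359607877
30 64 [28.3843968  31.31636721 34.42672523] -5.81832516652245
-65 71 [-67.94647769 -64.03115246 -60.10446653] -5.801346178102643
```

```bash
sed -i 's/^YAW=.*/YAW=-0.080; O=np.array([.5914,.0032])/' h.py
cat > job.py <<'E'
from h import *
BAY=dict(left=95,middle=0,right=-95); ZG=-.002
def best(L,cap): 
    r=[f for f in L if f[0]==cap]; return r[0] if r else None
def pick(cap):
    f=best(flasks('scene'),cap); print('scene',f)
    u=np.array([cos(f[2]),sin(f[2])]); fly(f[1]-.05*u,.25,f[2]); jaws.gripper_to(.08)
    g=best(flasks('wrist'),cap); print('wrist',g)
    if g is None or np.hypot(*(g[1]-f[1]))>.02: print('DISAGREE'); return False
    fly(g[1],.09,g[2]); to(g[1],ZG,v=.08); print('F',force().round(1)); jaws.gripper_to(.03); o=ctrl.current_opening()
    to(g[1],.12); print('open',o,ctrl.current_opening(),'t',ctrl.current_time_s()); return o>.045
def place(bay):
    y=BAY[bay]; p=S(-24,y-4)
    fly(p,.12,YAW); print('open',ctrl.current_opening())
    to(p,ZG+.022,v=.1); to(p,ZG+.013,v=.03); print('F',force().round(1),'open',ctrl.current_opening())
    jaws.gripper_to(.066); to(p,.09); print('t',ctrl.current_time_s())
def push(a,b,over,lim=5.):
    """line a->b (stand mm) then 1 mm steps up to over mm further until force > lim; returns stand pos along"""
    a,b=np.array(a,float),np.array(b,float); d=(b-a)/np.linalg.norm(b-a); z=ctrl.current_position()[2]+DZ
    f0=force(); to(S(*b),z,v=.04); n=0
    while n<=over:
        df=np.linalg.norm((force()-f0)[:2])
        if df>lim: break
        n+=1; to(S(*(b+n*d)),z,v=.02)
    c=np.array(ctrl.current_position()[:2])-O; c=np.array([c[0]*cos(YAW)+c[1]*sin(YAW),-c[0]*sin(YAW)+c[1]*cos(YAW)])*1000
    print('push end cmd',b+n*d,'actual',c.round(1),'dF',round(df,1)); to(S(*(b+n*d-6*d)),z,v=.05); return df
def home(bay):
    y=BAY[bay]; jaws.gripper_to(0)
    cur=ctrl.current_joints(); opt=[(ik([*S(6,y-48),.05],down(YAW+s)),YAW+s) for s in (pi/2,-pi/2)]
    opt=[(abs(q[6]-cur[6]),w) for q,w in opt if q is not None]; w=min(opt)[1]
    fly(S(6,y-47),.09,w); to(S(6,y-47),.022,v=.12); push((6,y-47),(6,y-39),5); to(S(6,y-47),.09)
    fly(S(-102,y),.07,YAW); to(S(-102,y),.022,v=.12); push((-102,y),(-84,y),6); to(S(-100,y),.09)
    print('t',ctrl.current_time_s())
E
python3 -c "
from job import *
if pick('orange'): place('left'); print(flasks('scene',zlo=.03,zhi=.042))"
```

```text
scene ('orange', array([ 0.55936188, -0.25284665]), -0.47325118255813337, (105, 57), 0.0237)
wrist ('orange', array([ 0.5588064 , -0.25290924]), -0.4106899332847007, (104, 52), 0.0249)
F [ 0.4 -0.3 -0.3]
open 0.050711867620347115 0.050996405002760946 t 40.0333
open 0.0507626911763121
F [-2.3 -0.1 12.8] open 0.05101237733991226
t 43.925
[]
```

```bash
python3 -c "
from job import *
home('left')
fly(S(-110,95),.30,YAW); print(flasks('wrist',zlo=.029,zhi=.044,fn='l1.png'))"
```

```text
push end cmd [ 6. 59.] actual [ 6.1 56.1] dF 6.2
push end cmd [-80.  95.] actual [-83.1  95. ] dF 6.6
t 52.225
[('orange', array([0.58037793, 0.09900862]), -0.08352671863897321, (106, 52), 0.0369)]
```

View pics/l1.png

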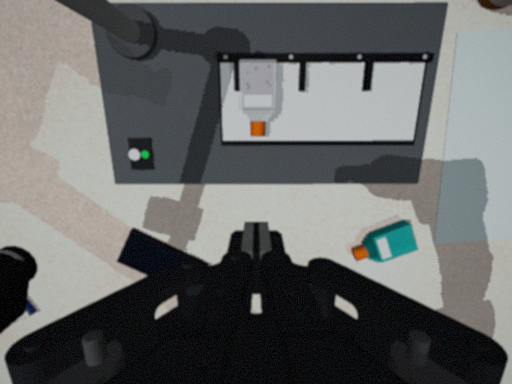

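The orange flask sits flush in the left bay at pixel (258,85): measured centre (580.4, 99.0) mm against (580.1, 99.4) expected.

```bash
sed -i 's/ZG+.013/ZG+.0145/' job.py; python3 -c "
from job import *
if pick('green'):
    place('middle'); home('middle'); fly(S(-110,0),.30,YAW)
    for f in flasks('wrist',zlo=.029,zhi=.044): print(f)
    print(flasks('scene'),S(-19,0))"
```

```text
scene ('green', array([ 0.54629022, -0.38977484]), -0.13308015704207676, (104, 57), 0.0237)
wrist ('green', array([ 0.54608105, -0.38980927]), -0.120226809514973, (103, 52), 0.0249)
F [-0.4 -0.3  0.4]
open 0.05074748621675097 0.05093725549657492 t 59.1
open 0.05073831432653112
F [1.4 1.1 0.4] open 0.051118678465874735
t 63.075
push end cmd [  6. -37.] actual [  6.2 -38.8] dF 6.6
push end cmd [-81.   0.] actual [-82.8  -0. ] dF 6.1
t 70.8667
('orange', array([0.57951263, 0.1000733 ]), -0.07614669978419997, (103, 55), 0.037)
('green', array([0.57195428, 0.00428508]), -0.05866824039195606, (104, 53), 0.0369)
[('red', array([ 0.41216119, -0.39865881]), -0.07810665318844379, (103, 57), 0.0234)] [0.57246077 0.00471838]
```

```bash
python3 -c "
from job import *
if pick('red'):
    place('right'); home('right'); fly(S(-110,0),.30,YAW)
    for f in flasks('wrist',zlo=.029,zhi=.044,fn='all.png'): print(f)
    print(S(-19,95),S(-19,0),S(-19,-95))"
```

```text
scene ('red', array([ 0.41193005, -0.40021268]), -0.03310895130408298, (104, 59), 0.0233)
wrist ('red', array([ 0.41088501, -0.39929022]), -0.05368173756689032, (104, 51), 0.0249)
F [ 0.  -1.2 -0.9]
open 0.05103172254712869 0.05087581678433286 t 77.5833
open 0.05105942330729694
F [ 0.2 -0.7  1.3] open 0.05103591742236528
t 81.3833
push end cmd [   6. -132.] actual [   6.3 -133.9] dF 5.0
push end cmd [-81. -95.] actual [-82.7 -95. ] dF 5.9
t 89.1583
('green', array([0.57320593, 0.00426621]), -0.06446154786925895, (106, 52), 0.037)
('orange', array([0.57982849, 0.10017986]), -0.07425345856526278, (104, 55), 0.037)
('red', array([ 0.56449054, -0.09036536]), -0.08124092747535805, (104, 52), 0.0369)
[0.58005266 0.09941454] [0.57246077 0.00471838] [ 0.56486887 -0.08997778]
```

View pics/all.png

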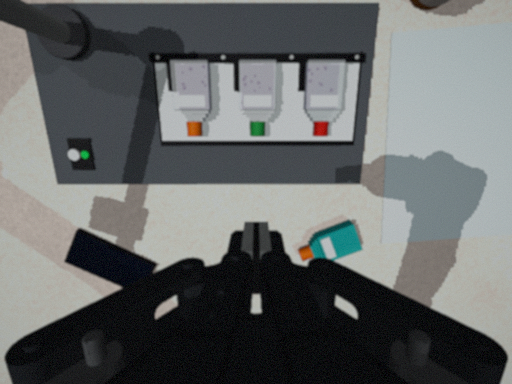

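All three flasks are home: centres within about 1 mm of expected, and the push contacts match in every bay. Now I'll swing the camera back.

```bash
sed -i 's/^COL=.*/COL=np.array([.6825,.2667])/' h.py
python3 - <<'E'
from swing import *
p=ctrl.current_position(); to(p[:2],.40)
swing(-3.540,-1.966); let_go(); a,n=bar_angle(); print(a,n,ctrl.current_time_s())
p=ctrl.current_position(); to(p[:2],.43); fly((.40,-.25),.43,-.3)
for nm in ('scene','side'):
    im,d,c=shot(nm,nm+'F.png'); w=cloud(d,c); z=w[...,2]
    m=(z>.274)&(z<.288)&(np.hypot(w[...,0]-COL[0],w[...,1]-COL[1])<.33)&(np.hypot(w[...,0]-COL[0],w[...,1]-COL[1])>.04)
    P=w[m][:,:2]*1000; l=cv2.fitLine(P.astype(np.float32),cv2.DIST_HUBER,0,.01,.01).ravel(); v=l[:2]*(1 if l[1]<0 else -1)
    print(nm,atan2(v[1],v[0]),'mid-line pt near pad', l[2:]+v*((np.array([573.5,4.6])-l[2:])@v),'pad_mid',S(-18,0))
    print(flasks(nm,zlo=.029,zhi=.044))
E
```

```text
F [ 0.5 -0.2  0.6]
open 0.021099887101079573 F [-1.4 -0.1  3.4]
maxF 11.557927487739018 open 0.02109760193620006 t 101.8833
-1.9783524394544558 970 103.525
scene -1.9626344721635072 mid-line pt near pad [574.22524381   4.3003292 ] pad_mid [0.57345757 0.00463846]
[]
side -1.9600700367454869 mid-line pt near pad [574.59405908   4.15120601] pad_mid [0.57345757 0.00463846]
[('orange', array([0.58044696, 0.09317525]), 0.028689214932068996, (111, 59), 0.0376), ('green', array([0.57564105, 0.00245525]), -0.12617178401635698, (113, 59), 0.0378), ('red', array([ 0.5671463 , -0.09134161]), -0.062068431313713646, (113, 60), 0.0377)]
```

```bash
python3 -c "
import cv2,numpy as np
a=cv2.imread('pics/sideF.png')[60:330,120:400];b=cv2.imread('pics/sceneF.png')[110:350,140:380]
cv2.imwrite('pics/F.png',np.hstack([cv2.resize(a,(400,386)),cv2.resize(b,(386,386))]))"
```

```text
(no output)
```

View pics/F.png

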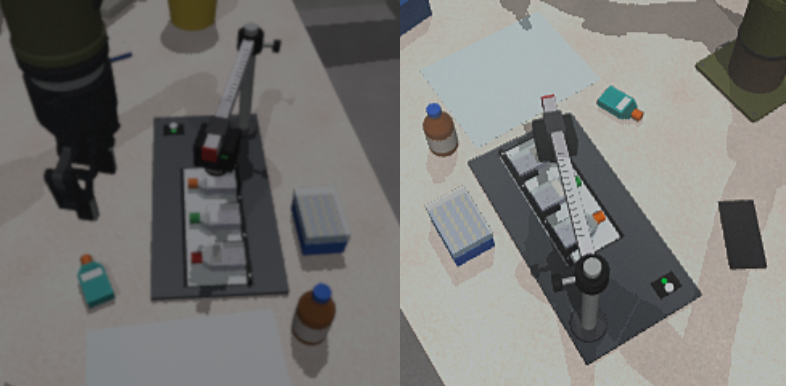

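Run:
```python
from h import *
fly(S(-190,-60),.30,YAW)
for f in flasks('wrist',zlo=.029,zhi=.044,fn='last.png'): print(f)
print(S(-19,95),S(-19,0),S(-19,-95))
fly((.40,-.30),.40,-.3); print(bar_angle(),ctrl.current_time_s())
```

```text
('green', array([0.56966949, 0.0045276 ]), -0.08526096914083325, (100, 52), 0.0369)
('red', array([ 0.5621084 , -0.08980589]), -0.08948687315857029, (100, 53), 0.0369)
('orange', array([0.57491101, 0.09891319]), -0.07174422818619064, (95, 52), 0.037)
[0.58005266 0.09941454] [0.57246077 0.00471838] [ 0.56486887 -0.08997778]
(-1.965266626774848, 1133) 108.8333
```

View pics/last.png

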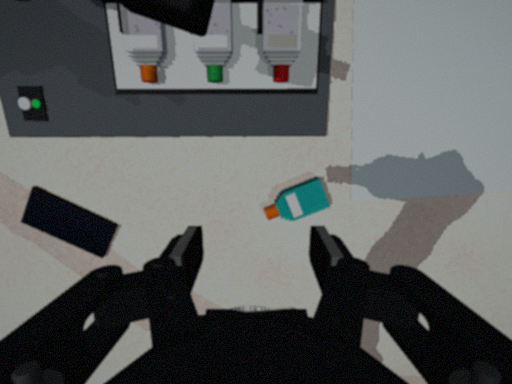

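The far ends of the flasks are cut off by the picture's top edge, but the y positions, yaws and aligned caps agree with home. The bar is at -1.965 rad against a target of -1.966.

```bash
python3 -c "
from h import *
order.close_job(); print(ctrl.current_time_s())"
```

```text
the job is handed in; nothing more can be done
the job is handed in; nothing more can be done
```

The colony count is set up and handed in at about 109 s of the 210 s allowed.

- **What I did:** I swung the bar to its parked side. Three flasks were waiting, and no blue one. I laid orange in the left bay, green in the middle and red in the right, each flat with its cap towards the robot. Each was then pushed home against the side stop and rear fence until the force rose. Last, I swung the camera back by its bar, let go and moved clear. I did not touch the bottle, tip box, phone or turquoise look-alike.
- **First try failed:** the first swing missed the bar. The fingertips sit about 37 mm above where the reported tool position puts them. All three cameras agreed on this, so I corrected for it from then on.
- **Flasks:** with all three home, the wrist camera put their centres within about 1 mm of expected. The push contact positions matched from bay to bay. Green's yaw read about 0.015–0.02 rad off then, and agreed in the last look.
- **Camera:** the bar measures -1.965 rad in the world frame against my target of -1.966, which puts the bar line about 1 mm from the pad middle. I placed the pad middle partly from the given dimensions, because the visible pad alone suggested it could be up to 4 mm different.
- **Weaker checks:** with the camera back over the pad, the side camera's flask readings were noisy because it partly hid them. The last wrist picture cut off their far ends.

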